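Load a label roll and thread its spindle

ROBOT

A 6-joint arm with a two-finger parallel gripper is mounted at the origin on a cart in front of the work surface, level with it; the furniture and walls round the work are solid. World frame = base frame: x ahead of the robot, y to its left, z up, the work surface at z = 0. Lengths are in mm, angles in rad, forces in N, time in s.
With the tool pointing down it reaches from about 350 to 875 mm from the base axis. Payload 4.2 kg.
Tool frame: the origin (TCP) lies at the very end of the fingers, on their centre line; the grasp point (between the pads) lies 19 mm behind it; z points along the fingers, y is the line along which they close (so a half turn about z gives the same grasp; the last joint's range is limited). The gripper opens to 85 mm and grips with 20 to 120 N. Pads are 22 mm wide; open, the fingers measure 114 mm over their backs; the gripper's body (76 mm by 85 mm) begins 54 mm behind the grasp point. The pads swing forward as they close: fully open they stand 13 mm farther back than shut.
Start: joints at [1.507, 0.385, 0.008, 0, -1.194, -0.259], TCP at [198.232, 592.708, 231.312] pointing down, gripper open.
Joint ranges: [-3.14, 3.14], [-1.21, 2.06], [-1.07, 1.41], [-3.16, 2.05], [-2.99, -0.16], [-3.1, 3.1]. Speed limits (rad/s): [2.79, 2.79, 3.14, 3.14, 3.14, 3.14].

INTERFACE

Orientations are given as a unit quaternion [x, y, z, w].
In Python, from bench import arm gives the robot as it stands. The module is installed in compiled form; this text tells all that it offers.
- The arm moves only by the tool drive_tool, never from a script. Its argument "targets" is a list of rows, each a list of 5 numbers: the closure, from -1 (fully open) to 1 (shut), then the shift along the tool's x, y, z in mm, then the turn about the tool's z in degrees. In form: [[grip, tx, ty, tz, roll], ...]. A call has 1 to 12 rows; each row is the pose to reach, as a shift and turn from the pose commanded when the call began, along the tool's axes at that moment; what a row does not reach only later rows make up. A row lasts 1/10 s, in which the tool goes at most 50 mm and 8.59 degrees, less where a joint would pass 70% of its speed; a pose out of reach is approached as far as the arm can. A call with a gripper value outside its range is refused whole. The fingers move at their own pace and stop on an object; the grip force is fixed at half the most. Time passes only in rows, so rows that repeat a pose let the fingers close. It gives the time, the measured TCP pose, the force, the opening and the grip force at its end, in the units of the state.
- arm.read_state(): the state, without advancing time (a new reading comes with each control period).
- arm.get_image(name): name is "side" or "top"; returns the picture (384x512x3 uint8, blue, green, red); there is no depth.
- arm.camera_params(name): a dict with "fov_y" (degrees; the focal length in pixels is half the picture's height over the tangent of half this angle, whatever the lens; pixels are square), "cx", "cy" (the principal point, pixels), "D" ([k1, k2, p1, p2, k3] as OpenCV has them; the pictures are not rectified), "rvec" (rotation vector, rad) and "tvec" (3), from world to camera coordinates, as OpenCV has them. Camera axes: x right, y down, z forward; pixel columns grow to the right and rows downward; lengths in mm; the calibration is good to about 2 mm. A picture is of the moment at which its call begins. camera_params takes no time and is no camera call.
- arm.job_done(): hands the job in; it is judged then, once.
The state is a dict: "clock": time; "joints": joint angles; "joint_vel": joint speeds; "joint_efforts": joint torques, N m; "position": TCP position; "ee_rot": TCP orientation; "contact_force": force on the tool from outside, world axes, zero at the start; "wrist_torque": the same for the moment, N m; "gripper_width": finger opening in mm; "grasp_force": force on a finger pad.
Only numpy, scipy, OpenCV 4.12 (cv2) and the standard library are available. Lean on these libraries where they do the work, as an engineer would, in place of code of your own. Each camera call takes 0.05 s, during which the arm holds its last target. There are 200 camera calls.

TASK

Load the new label roll: lift it out of its low blue stand and set it upright on the V saddle between the two cheeks of the metal roll holder, about midway between them, and let go of it. Then take the spindle by its black grip and thread it, from whichever side you like, through the first brass bushing, the core of the roll and the second bushing until its tip clearly sticks out beyond the far bushing (1 to 2 cm). Finish still gripping the spindle, holding it steady in that position, and do not disturb the blue-capped dropper bottle, the timer or the roll of tape standing near.

Things in the scene. Friction and masses are not known exactly. Their poses are not given: they have to be found in the camera images.
- holder: Fixed label roll holder: dark base 130 (x) x 150 (y) x 8 mm; two aluminium cheeks 44 mm wide (x), 10 thick, 119 high, mid-planes at y = -50 and +50 mm, each with a brass bushing along y; between them a grey 90-degree V saddle, 30 mm wide along y, its two sloped plates facing each other along x. Origin: centre of the underside, z up; the yaw varies.
- holder_axis (a point): Midway between the bushings on their common axis, 105 mm above the table; axes as the holder's. Bores 16 mm diameter along y, with a 6 mm flare on each cheek face (28 mm outside, 22 mm inside at the mouth); outermost bushing faces y = -61, +61 mm, inner ones -39, +39. A roll in the saddle has its centre here, its top 45 mm higher, 31 mm above the flares.
- label_roll: White paper label roll on a cardboard core, 90 mm diameter, 36 mm wide (core 38), open core of 25 mm diameter, about 0.18 kg, rigid. Origin: its centre; y = the roll's axis, level throughout. At the start it stands upright in the roll stand, centre 57 mm and top 102 mm above the table. Grip it from above across its width (along y), near its top.
- roll_stand: Low blue stand, fixed, base 110 x 60 x 6 mm, with a 90-degree V that holds the roll upright at the start, the roll's axis along the stand's y. Origin: centre of the underside. It and the spindle rest swap sides (left, right) from run to run.
- spindle: Steel rod, 12 mm diameter, with a black grip at one end 34 (y) x 18 (x) mm, 9 mm above to 15 mm below the axis; 0.07 kg. Starts level in the spindle rest, 50 mm above the table, z up. Origin: on the axis at the grip's middle; y along the rod to the tip; rod starts at y = 17 mm, tip at 182 mm. Centre of mass about 50 mm from the origin towards the tip.
- spindle_tip (a point): Centre of the spindle's tip (slightly tapered end), on the rod's axis, 182 mm from the spindle's origin along its y.
- spindle_rest: Blue rest, fixed, base 50 x 160 x 6 mm, with two small V notches open upward (tops below 60 mm) in which the rod lies along the rest's y. Origin: underside. At the start the middle of the spindle's grip is at x = 0, y = -75, z = 50 mm of this frame; the notches are at y = -42 and +70 mm.
- bottle: Bystander: white dropper bottle with blue cap, 26 mm diameter, 80 mm high, loose. Origin: centre of the underside.
- bench_timer: Bystander: white bench timer with three coloured buttons, 40 x 68 x 59 mm, loose. Origin: centre of the underside.
- tape: Bystander: roll of beige masking tape lying flat, 85 mm diameter, 24 mm high, loose. Origin: centre of the underside.
Not all that is in view belongs to the job. There is more than one size of the label_roll; the one meant has the size given above.

How it is judged (in metres and radians):
On the way, in this order (a step that is already met when the one before it is completed fails the run):
1. the label roll stands in the saddle, midway between the cheeks within 15 mm, released and at rest (x of label_roll in the frame of holder_axis between -0.005 and 0.005 m and z of label_roll in the frame of holder_axis between -0.005 and 0.005 m and y of label_roll in the frame of holder_axis between -0.015 and 0.015 m and angle between the y axis of label_roll and the y axis of holder, either way round below 0.12 rad and contact force between the fingers and label_roll below 0.05 N and linear speed of label_roll below 0.02 m/s), for 0.2 s.
2. the spindle, in the fingers, has passed the first bushing: its tip is on the bushings' axis, between the cheeks (x of spindle in the frame of holder_axis between -0.006 and 0.006 m and z of spindle in the frame of holder_axis between -0.006 and 0.006 m and x of spindle_tip in the frame of holder_axis between -0.006 and 0.006 m and z of spindle_tip in the frame of holder_axis between -0.006 and 0.006 m and y of spindle_tip in the frame of holder_axis between -0.045 and 0.045 m and contact force between the fingers and spindle above 1 N), for 0.05 s.
At the end, for the whole second after the job is handed in: Fingers grip the still spindle (over 2 N, under 20 mm/s); its tip is 7 mm or more past the far bushing, its grip outside the near one, both within 6 mm of the bore axis, aligned within 0.06 rad. The roll, untouched by the fingers, lies in the saddle (5 mm), midway within 20 mm (((y of spindle_tip in the frame of holder_axis above 0.068 m and y of spindle in the frame of holder_axis below -0.075 m) or (y of spindle_tip in the frame of holder_axis below -0.068 m and y of spindle in the frame of holder_axis above 0.075 m)) and x of spindle in the frame of holder_axis between -0.006 and 0.006 m and z of spindle in the frame of holder_axis between -0.006 and 0.006 m and x of spindle_tip in the frame of holder_axis between -0.006 and 0.006 m and z of spindle_tip in the frame of holder_axis between -0.006 and 0.006 m and x of label_roll in the frame of holder_axis between -0.005 and 0.005 m and z of label_roll in the frame of holder_axis between -0.005 and 0.005 m and y of label_roll in the frame of holder_axis between -0.02 and 0.02 m and angle between the y axis of label_roll and the y axis of holder, either way round below 0.12 rad and angle between the y axis of spindle and the y axis of holder, either way round below 0.06 rad and contact force between the fingers and spindle above 2 N and linear speed of spindle below 0.02 m/s and contact force between the fingers and label_roll below 0.05 N); the arm keeps its last pose, push and grip.
It fails at once if the dropper bottle is pushed more than 20 mm or tipped over (distance of bottle from where it was at the start of the episode above 0.02 m or angle between bottle's own z axis and vertical above 0.5 rad).
It fails at once if the timer is pushed more than 20 mm or tipped over (distance of bench_timer from where it was at the start of the episode above 0.02 m or angle between bench_timer's own z axis and vertical above 0.5 rad).
It fails at once if the tape roll is pushed more than 20 mm or tipped over (distance of tape from where it was at the start of the episode above 0.02 m or angle between tape's own z axis and vertical above 0.5 rad).
It also fails if it takes over 64 s, if anything falls off the work surface, if the arm or the gripper's body presses on something with over 40 N, if the wrist force passes 120 N, or if a joint passes its speed limit or range.

## Working session

There is one attempt and no reset: what is moved stays moved. The work goes in short steps, Python scripts to look and compute and a tool call to move; the robot and the scene stay as the last step left them, time stands still between calls to the robot, and variables do not carry over. Pictures are saved under pics/ and viewed, at most 10 in all, crops included, and the job is handed in when it is done.

Besides the shell and the picture viewer there is one more tool, called after ">>>" in YAML: its name, and indented under it one key for each argument. drive_tool: Moves the arm, as the interface text tells. Its arguments: {"type":"object","properties":{"targets":{"type":"array","items":{"type":"array","items":{"type":"number"}}}},"required":["targets"]}

```bash
mkdir -p pics; python3 - <<'E'
from bench import arm
import cv2
print(arm.read_state())
for n in("side","top"):
    cv2.imwrite(f"pics/{n}0.png",cv2.resize(arm.get_image(n),(800,600),interpolation=cv2.INTER_CUBIC)); print(arm.camera_params(n))
E
```

```text
{'clock': 0.0, 'joints': array([ 1.50657957e+00,  3.85540876e-01,  6.65914967e-03, -5.29882979e-04,
       -1.19399946e+00, -2.58566400e-01]), 'joint_vel': array([-0.00155818, -0.00025082, -0.00061042,  0.00174342, -0.00036101,
       -0.00015948]), 'joint_efforts': array([ 1.38133109e-04, -3.92290914e+01,  1.88402975e+01,  4.18638647e+00,
       -4.59129267e-03, -5.21995418e-06]), 'position': array([198.06331144, 592.18034056, 230.23950581]), 'ee_rot': array([ 9.86988347e-01, -1.60788232e-01, -1.43953152e-04,  1.06140441e-03]), 'contact_force': array([0.26884004, 0.24771593, 0.21405768]), 'wrist_torque': array([ 0.00807977, -0.00041188, -0.01088135]), 'grasp_force': 0.0, 'gripper_width': 85.2838396105709}
{'fov_y': 48.43799662419635, 'cx': 250.67458935622727, 'cy': 189.93763264020745, 'D': array([-0.09364192,  0.        ,  0.        ,  0.        ,  0.        ]), 'rvec': array([ 1.78520153, -2.1345413 ,  0.52453807]), 'tvec': array([  53.67878358,  496.62722076, 1256.95598255])}
{'fov_y': 46.928171699382844, 'cx': 251.55624482008048, 'cy': 200.6248655249258, 'D': array([-0.004952,  0.      ,  0.      ,  0.      ,  0.      ]), 'rvec': array([ 2.20861603, -2.1699281 ,  0.0590075 ]), 'tvec': array([ -36.96248357,  498.94355427, 1712.05944777])}
```

View pics/side0.png

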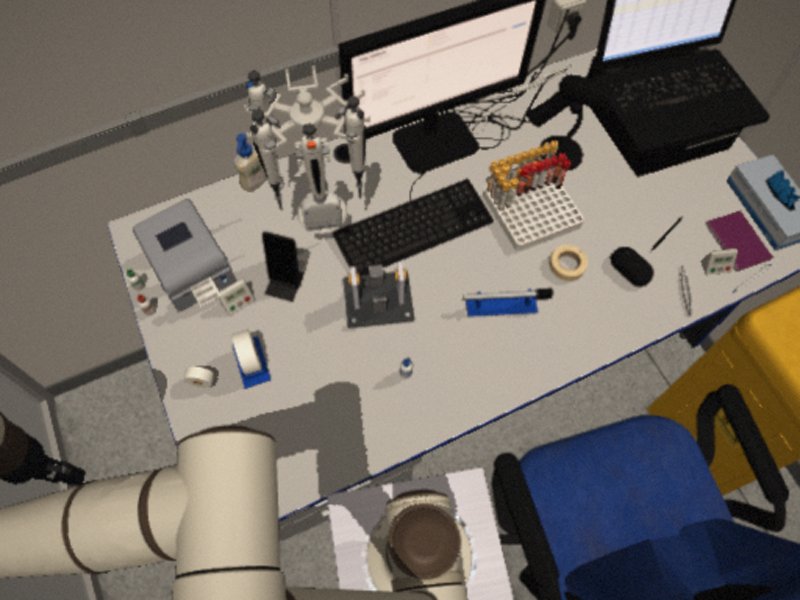

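View pics/top0.png

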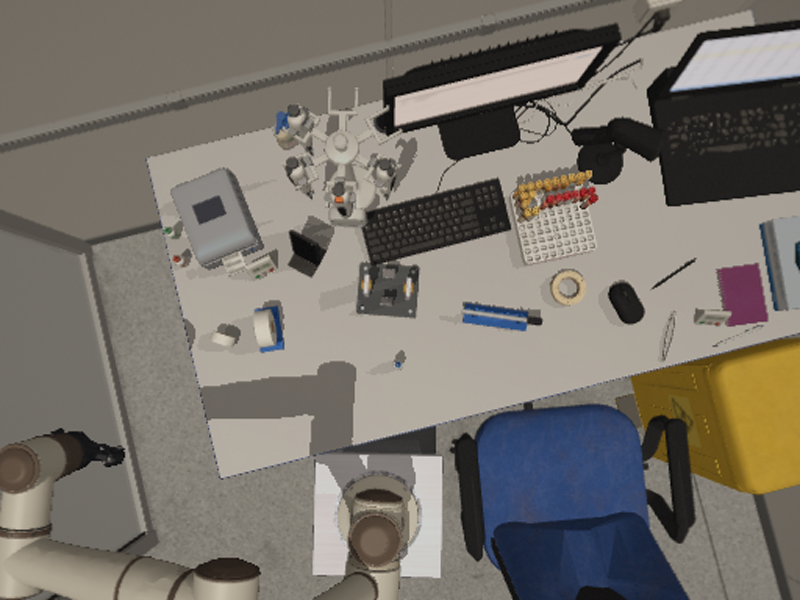

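Side view (800 px scale): roll with stand at (250,355), holder (378,295), spindle and rest (463–550,297) with its grip on the right, bottle (406,367), tape (569,262). A smaller decoy roll is at (200,376). Next I'll enlarge the three items.

```bash
cat > h.py <<'E'
from bench import arm
import cv2, numpy as np
from scipy.spatial.transform import Rotation as R
def cam(n):
    p=arm.camera_params(n); f=192/np.tan(np.radians(p["fov_y"]/2))
    return p["rvec"],p["tvec"],np.array([[f,0,p["cx"]],[0,f,p["cy"]],[0,0,1]]),p["D"]
def proj(n,P): return cv2.projectPoints(np.array(P,float).reshape(-1,3),*cam(n))[0].reshape(-1,2)
def ray(n,uv,z):
    rv,t,K,D=cam(n); u=cv2.undistortPoints(np.array(uv,float).reshape(-1,1,2),K,D).reshape(-1,2)
    Rm=cv2.Rodrigues(rv)[0]; c=-Rm.T@t; d=np.c_[u,np.ones(len(u))]@Rm
    return c+d*((np.asarray(z)-c[2])/d[:,2])[:,None]
def panel(im,x0,y0,w,h,s):
    o=cv2.resize(im[y0:y0+h,x0:x0+w],None,fx=s,fy=s,interpolation=cv2.INTER_CUBIC)
    for x in range(x0+(-x0)%5,x0+w,5):
        X=int((x-x0+.5)*s); cv2.line(o,(X,0),(X,8 if x%10 else h*s),(0,255,255) if x%10==0 else (0,200,0),1)
        if x%10==0: cv2.putText(o,str(x),(X+1,10),0,.38,(0,0,255),1)
    for y in range(y0+(-y0)%5,y0+h,5):
        Y=int((y-y0+.5)*s); cv2.line(o,(0,Y),(8 if y%10 else w*s,Y),(0,255,255) if y%10==0 else (0,200,0),1)
        if y%10==0: cv2.putText(o,str(y),(1,Y-1),0,.38,(0,0,255),1)
    return o
def mosaic(name,im,ps):
    out=np.zeros((600,800,3),np.uint8)
    for X,Y,a in ps:
        o=panel(im,*a); out[Y:Y+o.shape[0],X:X+o.shape[1]]=o[:600-Y,:800-X]
    cv2.imwrite(name,out)
def mean(n,k=6): return np.mean([arm.get_image(n) for _ in range(k)],0).astype(np.uint8)
E
python3 - <<'E'
from h import *
mosaic("pics/topz.png",mean("top"),[(0,0,(226,163,44,44,9)),(400,0,(150,188,44,44,9)),(0,402,(292,188,60,22,9))])
mosaic("pics/sidez.png",mean("side"),[(0,0,(218,164,46,48,8)),(400,0,(138,204,46,48,8)),(0,402,(292,180,65,24,8))])
E
```

```text
(no output)
```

View pics/topz.png

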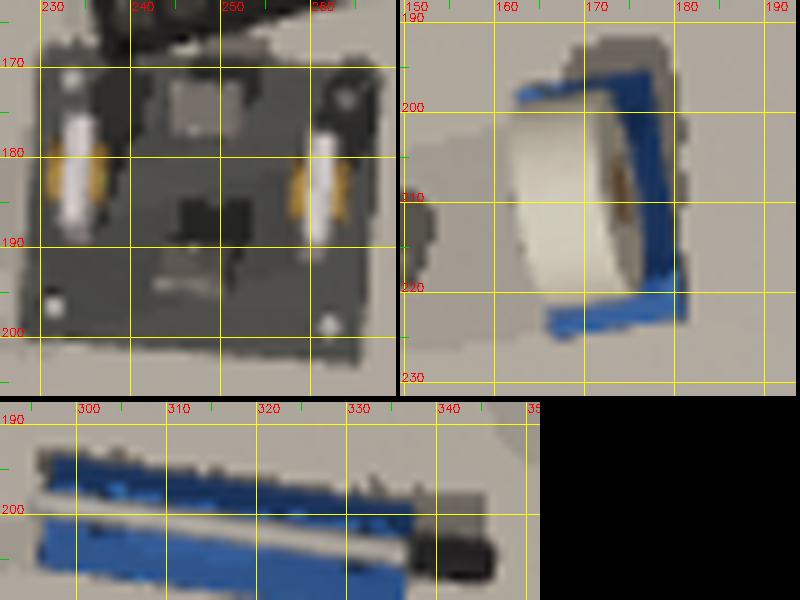

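View pics/sidez.png

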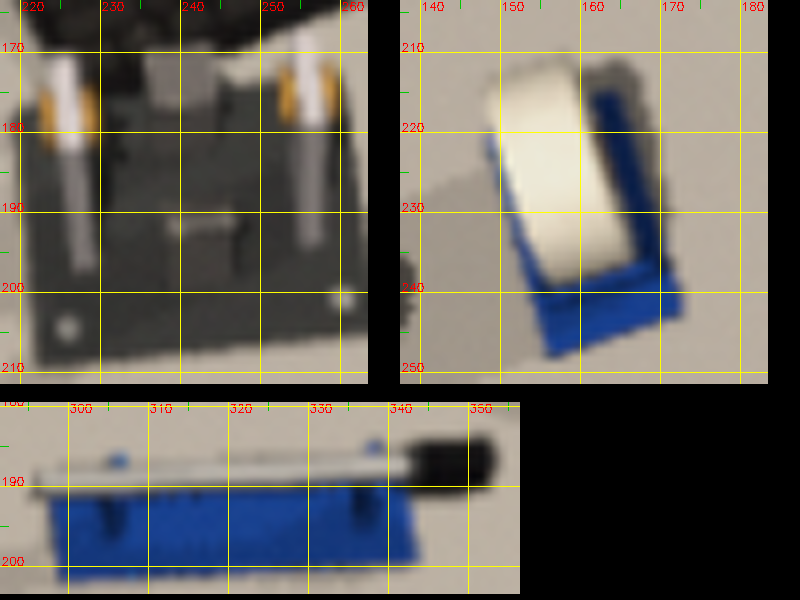

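The zoomed pictures show the holder base corners (e.g. top view 228,200 and 265,203), the bushings (top 234,182 and 261,184; side 226,178 and 256,175), the roll top at (167,208) top view, and the grip at (341.7,204.6) top and (348,187) side. Now I'll fit the poses.

```bash
cat > fit.py <<'E'
from h import *
from scipy.optimize import least_squares
def fit(name,obs,g):
    def res(q):
        c,s=np.cos(q[2]),np.sin(q[2]); r=[]
        for n,(x,y,z),uv in obs: r.append(proj(n,[q[0]+c*x-s*y,q[1]+s*x+c*y,z])[0]-uv)
        return np.ravel(r)
    o=least_squares(res,g,x_scale=[10,10,.1],loss="soft_l1"); print(name,o.x.round(3)); print(o.fun.reshape(-1,2).round(1).tolist()); return o.x
T,S="top","side"
def g(n,u,z): return ray(n,[u],z)[0][:2]
if __name__=="__main__":
    h=fit("holder",[(T,(-65,75,8),(228,200.3)),(T,(-65,-75,8),(265.3,203)),(T,(65,-75,8),(268,169.5)),(T,(65,75,8),(229.7,167.5)),
     (T,(0,50,119),(234.3,181.6)),(T,(0,-50,119),(261.05,183.6)),(T,(0,50,105),(234.06,181.8)),(T,(0,-50,105),(261.06,183.7)),
     (S,(0,50,105),(226,178.1)),(S,(0,-50,105),(256,175.1)),(S,(-65,75,0),(221.9,209.5))],[*g(T,(247.5,182.7),105),0])
    st=fit("stand",[(T,(-55,30,3),(165.9,225.3)),(T,(-55,-30,3),(181.4,223.1)),(T,(55,-30,3),(177.6,195.5)),(T,(55,30,3),(162.4,198.6)),
     (T,(0,0,102),(167.06,208.05)),(S,(-55,30,0),(156.25,248.25)),(S,(-55,-30,0),(172.9,242.9))],[*g(T,(167,208),102),0])
    sp=fit("spindle",[(T,(0,182,50),(295.4,198.3)),(T,(0,0,55),(341.7,204.6)),(S,(0,182,50),(296,189.5)),(S,(0,0,47),(348.1,187.4)),
     (T,(25,155,6),(295.9,193.05)),(T,(25,-5,6),(337.5,198.6)),(T,(-25,155,6),(295.9,205.7))],[*g(T,(341.7,204.6),55),0])
    bt=g(T,(398/1.5625,360/1.5625),80); print("bottle",bt,g(S,(406/1.5625,376/1.5625),0),"tape",g(T,(569/1.5625,287/1.5625),12))
    s=arm.read_state(); print(R.from_quat(s["ee_rot"]).as_matrix().round(3).tolist())
E
python3 fit.py
```

```text
holder [ 5.61067e+02 -1.27870e+01 -5.40000e-02]
[[-0.4, -0.2], [0.5, -0.1], [0.1, 0.5], [0.4, -0.3], [-0.3, -0.4], [0.1, -0.5], [0.1, -0.2], [0.0, -0.2], [-0.1, 0.5], [-0.3, 0.3], [0.2, 0.9]]
stand [4.57809e+02 2.84098e+02 1.70000e-01]
[[0.4, -0.3], [0.1, -0.4], [-0.1, -0.5], [-0.0, -1.2], [-0.1, 1.0], [-0.3, 0.8], [0.3, 0.4]]
spindle [ 4.88601e+02 -3.70733e+02 -1.19000e-01]
[[-1.5, -0.3], [-0.3, -0.2], [-1.4, 0.1], [-1.3, -0.1], [4.6, 0.3], [3.5, 0.3], [3.0, 0.3]]
bottle [384.34059026 -42.30244757] [367.29159195 -42.48729569] tape [ 573.85057564 -467.7437179 ]
[[0.948, -0.317, -0.0], [-0.317, -0.948, 0.0], [-0.0, -0.0, -1.0]]
```

```bash
python3 - <<'E'
from fit import *
fit("roll",[(T,(-55,30,4),(165.9,225.3)),(T,(-55,-30,4),(181.4,223.1)),(T,(55,-30,4),(177.6,195.5)),(T,(55,30,4),(162.4,198.6)),
     (T,(0,0,57),(168.9,209.9)),(S,(-55,30,0),(156.25,248.25)),(S,(-55,-30,0),(172.9,242.9))],[457,284,.17])
for P in ([(T,(0,182,50),(295.0,198.2)),(T,(0,0,55),(341.7,204.6)),(S,(0,182,50),(296,189.5)),(S,(0,0,47),(348.1,187.4)),(S,(0,17,50),(343,187.4)),(T,(0,17,50),(336.9,203.9))],): fit("sp",P,[488,-370,-.12])
# TCP -> gripper pixel sanity
s=arm.read_state(); print(s["joints"].round(3))
E
```

```text
roll [4.56906e+02 2.84278e+02 1.73000e-01]
[[0.4, -0.0], [0.0, -0.2], [-0.3, -0.3], [-0.1, -1.0], [0.3, -0.2], [-0.3, 1.0], [0.3, 0.7]]
sp [ 4.87609e+02 -3.73822e+02 -1.23000e-01]
[[-0.3, -0.1], [0.5, 0.1], [-0.5, 0.1], [-0.4, -0.0], [0.0, -0.2], [0.7, 0.3]]
[ 1.507  0.385  0.008 -0.    -1.194 -0.259]
```

```bash
cat > d.py <<'E'
from h import *
import sys
# target x y z yaw: shift in tool axes and roll
def delta(x,y,z,yaw):
    s=arm.read_state(); M=R.from_quat(s["ee_rot"]).as_matrix(); v=M.T@(np.array([x,y,z])-s["position"])
    t=np.arctan2(M[0,1],-M[1,1]); a=(yaw-t+np.pi/2)%np.pi-np.pi/2
    print("t",round(s["clock"],2),"pos",s["position"].round(1),"yaw",t.round(3),"j",s["joints"].round(2),"w",round(s["gripper_width"],1),"f",round(s["grasp_force"],1),s["contact_force"].round(1)); print("shift",v.round(1),"roll",round(-np.degrees(a),1),"tilt",M[2].round(4))
delta(*map(float,sys.argv[1:5]))
E
python3 d.py 457 284.3 150 .173
```

```text
t 0.7 pos [198.2 592.7 231.3] yaw -0.323 j [ 1.51  0.38  0.01 -0.   -1.19 -0.26] w 85.5 f 0.0 [-0.9  0.2  0.3]
shift [343.2 210.4  81.3] roll -28.4 tilt [-0. -0. -1.]
```

>>> drive_tool:
  targets:
    - [-1,35,21,0,-5]
    - [-1,70,43,0,-10]
    - [-1,105,64,0,-15]
    - [-1,140,86,0,-20]
    - [-1,175,107,0,-25]
    - [-1,210,129,0,-28.4]
    - [-1,245,150,0,-28.4]
    - [-1,280,172,0,-28.4]
    - [-1,315,193,0,-28.4]
    - [-1,343.2,210.4,20,-28.4]
    - [-1,343.2,210.4,60,-28.4]
    - [-1,343.2,210.4,81,-28.4]

```text
clock: 1.9
position: [456.5, 282.2, 147.9]
ee_rot: [0.996, 0.085, -0.001, 0.001]
contact_force: [0.1, 1.4, -1.1]
gripper_width: 85.1
grasp_force: 0.0
```

```bash
python3 d.py 457 284.3 74 .173; python3 - <<'E'
from h import *
mosaic("pics/pre.png",np.zeros((384,512,3),np.uint8)+0,[]) 
a=mean("top",3);b=mean("side",3)
mosaic("pics/pre.png",a,[(0,0,(145,180,44,44,9)),]); 
o=cv2.imread("pics/pre.png"); p=panel(b,125,190,50,55,8); o[:440,400:800]=p; cv2.imwrite("pics/pre.png",o)
E
```

```text
t 1.9 pos [456.5 282.2 147.9] yaw 0.17 j [ 0.86  0.32 -0.32 -0.   -0.93  0.89] w 85.1 f 0.0 [ 0.1  1.4 -1.1]
shift [ 1.  -2.  73.9] roll -0.2 tilt [-0.003   0.0013 -1.    ]
```

View pics/pre.png

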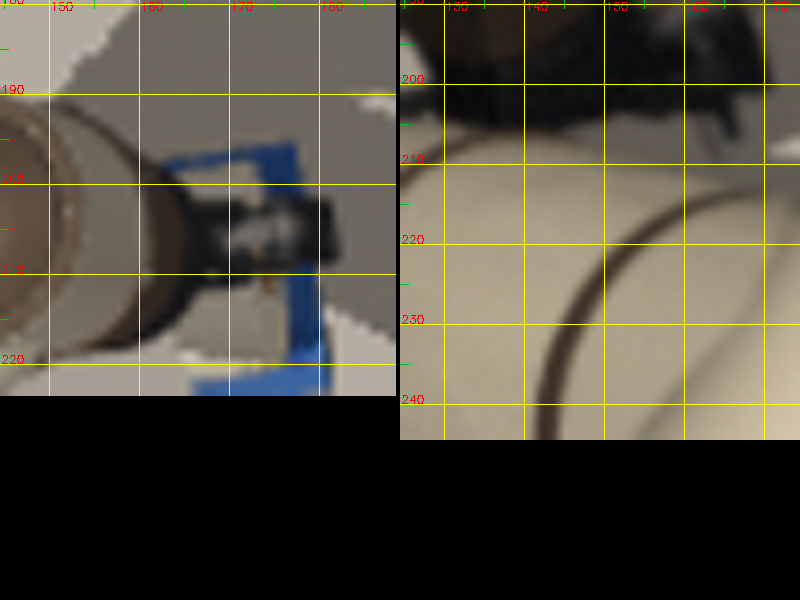

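The picture shows the right finger at about (178,205) in the top view. It straddles the roll with a clear gap, so I can descend and grip.

>>> drive_tool:
  targets:
    - [-1,0,0,20,0]
    - [-1,0,0,45,0]
    - [-1,0,0,65,0]
    - [-1,0,0,76,0]
    - [-1,0,0,76,0]
    - [0.3,0,0,76,0]
    - [1,0,0,76,0]
    - [1,0,0,76,0]
    - [1,0,0,76,0]
    - [1,0,0,76,0]
    - [1,0,0,76,0]
    - [1,0,0,76,0]

```text
clock: 3.4
position: [457.4, 284.6, 75.3]
ee_rot: [0.996, 0.087, 0.001, -0.0]
contact_force: [-0.3, -0.7, 6.0]
gripper_width: 35.1
grasp_force: 62.4
```

```bash
python3 d.py 457 284.3 74 .173
```

```text
t 3.4 pos [457.4 284.6  75.3] yaw 0.173 j [ 0.86  0.41 -0.41  0.   -0.76  0.89] w 35.1 f 62.4 [-0.3 -0.7  6. ]
shift [-0.5  0.2  1.3] roll 0.0 tilt [ 1.4e-03 -6.0e-04 -1.0e+00]
```

>>> drive_tool:
  targets:
    - [1,0,0,-5,0]
    - [1,0,0,-15,0]
    - [1,0,0,-30,0]
    - [1,0,0,-55,0]
    - [1,0,0,-85,0]
    - [1,0,0,-115,0]
    - [1,0,0,-135,0]
    - [1,0,0,-135,0]
    - [1,0,0,-135,0]

```text
clock: 4.3
position: [456.3, 284.0, 208.8]
ee_rot: [0.996, 0.086, -0.001, -0.0]
contact_force: [-0.3, -0.4, -1.9]
gripper_width: 35.1
grasp_force: 61.9
```

```bash
python3 d.py 561 -12.8 209 -.054; python3 - <<'E'
from h import *
mosaic("pics/lift.png",mean("top",3),[(0,0,(130,175,60,44,9))])
E
```

```text
t 4.3 pos [456.3 284.  208.8] yaw 0.172 j [ 0.86  0.25 -0.24 -0.   -1.08  0.89] w 35.1 f 61.9 [-0.3 -0.4 -1.9]
shift [ 52.2 310.4  -0.4] roll 13.0 tilt [-1.1e-03 -3.0e-04 -1.0e+00]
```

>>> drive_tool:
  targets:
    - [1,3,15,0,1]
    - [1,8,45,0,2]
    - [1,14,82,0,4]
    - [1,21,122,0,6]
    - [1,27,162,0,8]
    - [1,34,202,0,9]
    - [1,41,242,0,11]
    - [1,46,275,0,12]
    - [1,50,297,0,13]
    - [1,51.6,310.5,0,13]
    - [1,51.6,310.5,0,13]
    - [1,51.6,310.5,0,13]

```text
clock: 5.65
position: [560.8, -12.7, 208.7]
ee_rot: [1.0, -0.027, -0.001, 0.0]
contact_force: [-0.2, -0.2, -2.3]
gripper_width: 34.9
grasp_force: 61.9
```

```bash
python3 d.py 561 -12.8 123.3 -.054; python3 - <<'E'
from h import *
a=mean("top",3);b=mean("side",3)
mosaic("pics/over.png",a,[(0,0,(222,160,48,48,8))])
o=cv2.imread("pics/over.png"); p=panel(b,214,150,48,64,8); o[:512,400:784]=p; cv2.imwrite("pics/over.png",o)
E
```

```text
t 5.65 pos [560.8 -12.7 208.7] yaw -0.054 j [ 0.27  0.29 -0.19 -0.   -1.09  1.25] w 34.9 f 61.9 [-0.2 -0.2 -2.3]
shift [ 0.3  0.1 85.4] roll -0.0 tilt [-1.2e-03  1.0e-04 -1.0e+00]
```

View pics/over.png

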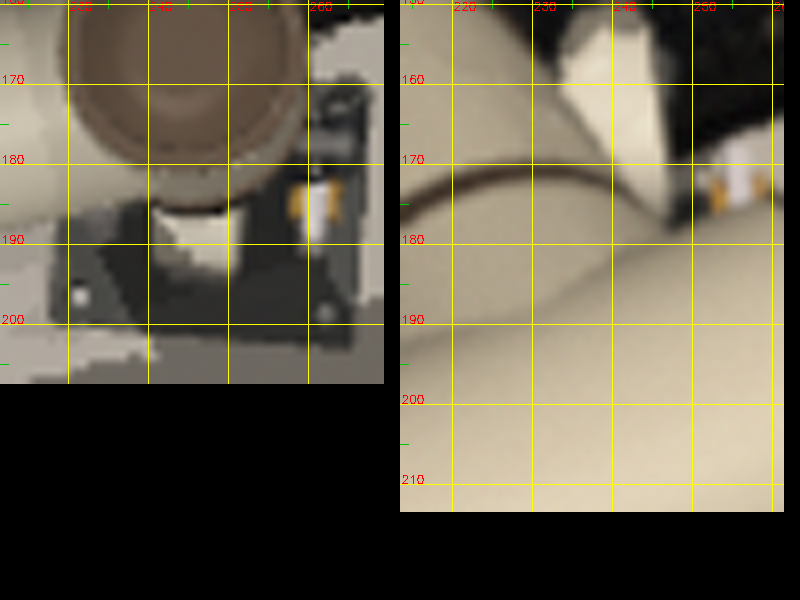

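The top view shows the roll's front edge around columns 241–251 with the right bushing at (261,184). The roll is therefore centred between the cheeks within a few mm, so I can lower it.

>>> drive_tool:
  targets:
    - [1,0,0,20,0]
    - [1,0,0,45,0]
    - [1,0,0,65,0]
    - [1,0,0,75,0]
    - [1,0,0,80,0]
    - [1,0,0,82,0]
    - [1,0,0,83,0]
    - [1,0,0,83,0]

```text
clock: 6.75
position: [561.7, -12.6, 127.1]
ee_rot: [1.0, -0.027, 0.001, -0.0]
contact_force: [-1.4, -0.1, -1.3]
gripper_width: 35.0
grasp_force: 61.9
```

```bash
python3 d.py 561 -12.8 123.3 -.054
```

```text
t 6.75 pos [561.7 -12.6 127.1] yaw -0.054 j [ 0.27  0.38 -0.29  0.   -0.9   1.25] w 35.0 f 61.9 [-1.4 -0.1 -1.3]
shift [-0.7  0.3  3.8] roll 0.0 tilt [ 1.6e-03 -4.0e-04 -1.0e+00]
```

>>> drive_tool:
  targets:
    - [1,0,0,1,0]
    - [1,0,0,1,0]
    - [1,0,0,1,0]

```text
clock: 7.05
position: [561.3, -12.7, 125.6]
ee_rot: [1.0, -0.027, 0.0, -0.0]
contact_force: [0.6, 0.1, -1.7]
gripper_width: 35.2
grasp_force: 61.9
```

```bash
python3 d.py 561 -12.8 123.3 -.054
```

```text
t 7.05 pos [561.3 -12.7 125.6] yaw -0.054 j [ 0.27  0.38 -0.29  0.   -0.9   1.25] w 35.2 f 61.9 [ 0.6  0.1 -1.7]
shift [-0.3  0.1  2.3] roll -0.0 tilt [ 5.e-04 -1.e-04 -1.e+00]
```

Just noise so far. I'll keep lowering.

>>> drive_tool:
  targets:
    - [1,0,0,1,0]
    - [1,0,0,2,0]
    - [1,0,0,2,0]
    - [1,0,0,2,0]

```text
clock: 7.45
position: [561.8, -12.7, 124.3]
ee_rot: [1.0, -0.027, 0.001, 0.0]
contact_force: [-1.0, 0.1, 4.6]
gripper_width: 35.2
grasp_force: 62.3
```

```bash
python3 d.py 561 -12.8 123.3 -.054
```

```text
t 7.45 pos [561.8 -12.7 124.3] yaw -0.054 j [ 0.27  0.38 -0.3   0.   -0.89  1.25] w 35.2 f 62.3 [-1.   0.1  4.6]
shift [-0.8  0.1  1. ] roll 0.0 tilt [ 0.0016  0.     -1.    ]
```

>>> drive_tool:
  targets:
    - [0.2,0,0,0,0]
    - [-0.2,0,0,0,0]
    - [-0.6,0,0,0,0]
    - [-1,0,0,0,0]
    - [-1,0,0,0,0]
    - [-1,0,0,0,0]
    - [-1,0,0,-5,0]
    - [-1,0,0,-20,0]
    - [-1,0,0,-45,0]
    - [-1,0,0,-80,0]
    - [-1,0,0,-110,0]
    - [-1,0,0,-110,0]

```text
clock: 8.65
position: [563.9, -12.5, 238.9]
ee_rot: [1.0, -0.027, 0.005, -0.001]
contact_force: [0.4, -0.3, -1.0]
gripper_width: 85.5
grasp_force: 0.0
```

```bash
python3 d.py 487.6 -373.8 231.3 -.123
```

```text
t 8.65 pos [563.9 -12.5 238.9] yaw -0.053 j [ 0.27  0.27 -0.14  0.   -1.15  1.25] w 85.5 f 0.0 [ 0.4 -0.3 -1. ]
shift [-57.  364.8   6.4] roll 4.0 tilt [ 0.0107 -0.0016 -0.9999]
```

>>> drive_tool:
  targets:
    - [-1,-2,12,0,8]
    - [-1,-6,40,0,16]
    - [-1,-12,78,0,24]
    - [-1,-17,115,0,32]
    - [-1,-23,155,0,40]
    - [-1,-28,195,0,48]
    - [-1,-34,235,0,56]
    - [-1,-40,275,0,64]
    - [-1,-46,315,0,72]
    - [-1,-51,345,0,80]
    - [-1,-54,364,0,88]
    - [-1,-54,364,0,94]

```text
clock: 9.85
position: [486.5, -375.5, 232.3]
ee_rot: [-0.659, 0.752, 0.001, -0.0]
contact_force: [0.0, 0.2, 0.5]
gripper_width: 85.5
grasp_force: 0.0
```

>>> drive_tool:
  targets:
    - [-1,0,0,40,0]
    - [-1,0,0,80,0]
    - [-1,0,0,110,0]
    - [-1,0,0,110,0]
    - [-1,0,0,110,0]

```text
clock: 10.35
position: [487.9, -373.6, 123.6]
ee_rot: [-0.662, 0.749, 0.0, -0.0]
contact_force: [0.6, 0.0, 1.2]
gripper_width: 85.5
grasp_force: 0.0
```

```bash
python3 d.py 487.6 -373.8 80 -1.694;  python3 - <<'E'
from h import *
a=mean("top",4);b=mean("side",4)
mosaic("pics/chk.png",a,[(0,0,(226,163,44,44,9)),(0,400,(300,185,64,22,9))])
o=cv2.imread("pics/chk.png"); p=panel(b,218,150,48,48,8); o[:384,400:784]=p; p=panel(b,330,170,26,26,8); o[390:598,580:788]=p; cv2.imwrite("pics/chk.png",o)
E
```

```text
t 10.35 pos [ 487.9 -373.6  123.6] yaw -1.694 j [-0.39  0.46 -0.16  0.   -0.95  0.27] w 85.5 f 0.0 [0.6 0.  1.2]
shift [ 0.2  0.2 43.6] roll -0.0 tilt [ 6.e-04  6.e-04 -1.e+00]
```

View pics/chk.png

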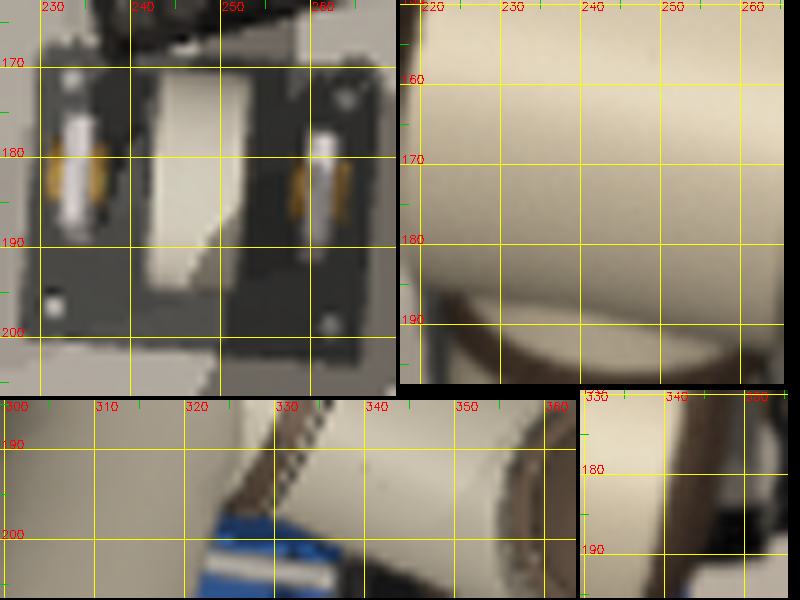

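The roll sits in the saddle, centred at (247.4,182.7) in the top view, midway between the bushings. Next I'll descend on the spindle grip.

>>> drive_tool:
  targets:
    - [-1,0,0,30,0]
    - [-1,0,0,60,0]
    - [-1,0,0,82,0]
    - [-1,0,0,92,0]
    - [-1,0,0,92,0]
    - [0,0,0,92,0]
    - [1,0,0,92,0]
    - [1,0,0,92,0]
    - [1,0,0,92,0]
    - [1,0,0,92,0]
    - [1,0,0,92,0]
    - [1,0,0,92,0]

```text
clock: 11.95
position: [487.4, -373.3, 31.9]
ee_rot: [-0.662, 0.749, 0.0, -0.0]
contact_force: [-2.0, 0.9, 4.4]
gripper_width: 17.1
grasp_force: 61.4
```

```bash
python3 d.py 487.6 -373.8 31 -1.694
```

```text
t 11.95 pos [ 487.4 -373.3   31.9] yaw -1.694 j [-0.39  0.57 -0.25  0.   -0.76  0.27] w 17.1 f 61.4 [-2.   0.9  4.4]
shift [ 0.5 -0.3  0.9] roll -0.0 tilt [ 1.e-04  4.e-04 -1.e+00]
```

>>> drive_tool:
  targets:
    - [1,0,0,-5,0]
    - [1,0,0,-15,0]
    - [1,0,0,-30,0]
    - [1,0,0,-45,0]
    - [1,0,0,-55,0]
    - [1,0,0,-55,0]

```text
clock: 12.55
position: [488.9, -373.8, 88.4]
ee_rot: [-0.662, 0.749, -0.002, 0.001]
contact_force: [1.0, 0.1, -0.0]
gripper_width: 17.1
grasp_force: 60.7
```

```bash
python3 d.py 546.6 -280.4 86.9 -1.625
```

```text
t 12.55 pos [ 488.9 -373.8   88.4] yaw -1.694 j [-0.39  0.5  -0.2   0.   -0.87  0.27] w 17.1 f 60.7 [ 1.   0.1 -0. ]
shift [-99.8 -45.8   1.5] roll -4.0 tilt [ 0.0014 -0.004  -1.    ]
```

>>> drive_tool:
  targets:
    - [1,-5,-3,0,-1]
    - [1,-20,-10,0,-2]
    - [1,-40,-19,0,-3]
    - [1,-62,-29,0,-4]
    - [1,-82,-38,0,-4]
    - [1,-95,-44,0,-4]
    - [1,-100,-46.5,0,-4]
    - [1,-100,-46.5,0,-4]
    - [1,-100,-46.5,0,-4]

```text
clock: 13.45
position: [545.8, -279.9, 86.1]
ee_rot: [-0.688, 0.726, 0.0, -0.0]
contact_force: [-0.4, -0.0, -0.6]
gripper_width: 16.8
grasp_force: 60.7
```

```bash
python3 d.py 546.6 -280.4 86.9 -1.625; python3 - <<'E'
from h import *
a=mean("top",4);b=mean("side",4)
mosaic("pics/ins.png",a,[(0,0,(226,168,88,34,9))])
o=cv2.imread("pics/ins.png"); p=panel(b,218,160,88,32,9); o[310:598,0:792]=p; cv2.imwrite("pics/ins.png",o)
for n in("top","side"): print(n,proj(n,[[561.07-.054*105,-12.8-104.8,105],[556.4,-98.2,105]]).round(1).tolist())
E
```

```text
t 13.45 pos [ 545.8 -279.9   86.1] yaw -1.625 j [-0.21  0.5  -0.2   0.   -0.87  0.16] w 16.8 f 60.7 [-0.4 -0.  -0.6]
shift [ 0.4 -0.9 -0.8] roll 0.0 tilt [-1.e-04  6.e-04 -1.e+00]
top [[275.9, 184.6], [270.6, 184.2]]
side [[272.0, 173.6], [266.2, 174.3]]
```

View pics/ins.png

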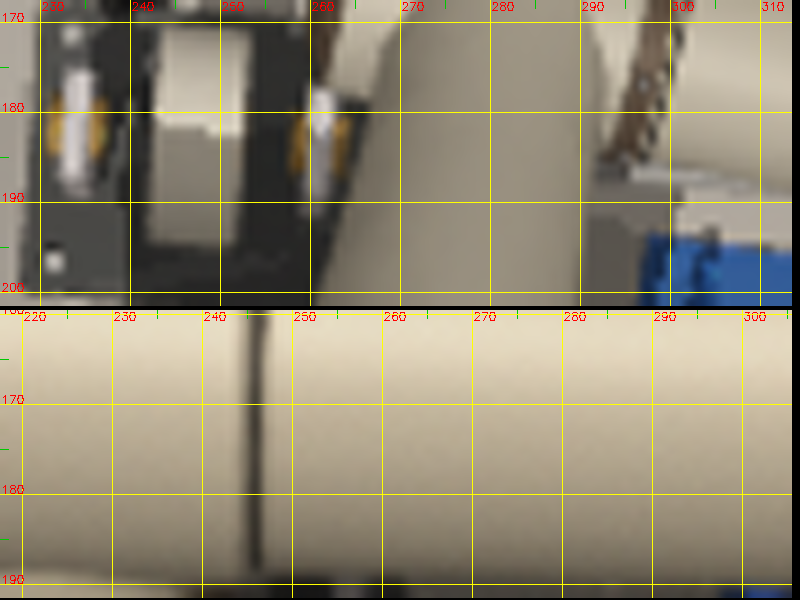

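The forearm hides the tip. The visible rod near (300,187) in the top view lies within about 0.6 px of the bore line, so I'll insert while watching the force.

>>> drive_tool:
  targets:
    - [1,-5,-0.8,-0.5,0]
    - [1,-12,-0.8,-0.5,0]
    - [1,-18,-0.8,-0.5,0]
    - [1,-23,-0.8,-0.5,0]
    - [1,-27,-0.8,-0.5,0]
    - [1,-31,-0.8,-0.5,0]
    - [1,-35,-0.8,-0.5,0]
    - [1,-35,-0.8,-0.5,0]

```text
clock: 14.65
position: [548.9, -244.4, 86.8]
ee_rot: [-0.688, 0.726, 0.0, -0.0]
contact_force: [0.3, 1.3, -0.6]
gripper_width: 17.2
grasp_force: 60.7
```

```bash
python3 - <<'E'
from h import *
for _ in range(3):
    s=arm.read_state(); print(s["position"].round(1),s["contact_force"].round(1),s["wrist_torque"].round(2),round(s["grasp_force"],1)); arm.get_image("top")
E
python3 d.py 548.3 -249 86.9 -1.625
```

```text
[ 548.9 -244.4   86.8] [ 0.3  1.3 -0.6] [-0.01 -0.03 -0.02] 60.7
[ 548.9 -244.6   86.9] [-0.5  0.5  0.9] [ 0.01  0.06 -0.03] 60.7
[ 548.8 -244.8   86.8] [ 0.5  0.1 -0.9] [-0.07  0.04  0.  ] 60.7
t 14.8 pos [ 548.8 -244.9   86.8] yaw -1.625 j [-0.15  0.48 -0.24  0.   -0.85  0.1 ] w 16.9 f 60.7 [ 0.2 -0.2 -0.6]
shift [ 4.1  0.3 -0.1] roll 0.0 tilt [ 1.e-04 -0.e+00 -1.e+00]
```

>>> drive_tool:
  targets:
    - [1,-4,0,0,0]
    - [1,-8,0,0,0]
    - [1,-12,0,0,0]
    - [1,-16,0,0,0]
    - [1,-20,0,0,0]
    - [1,-24,0,0,0]
    - [1,-24,0,0,0]
    - [1,-24,0,0,0]

```text
clock: 15.6
position: [550.2, -220.8, 86.9]
ee_rot: [-0.688, 0.726, -0.0, -0.0]
contact_force: [-0.0, 0.1, -0.7]
gripper_width: 16.9
grasp_force: 60.7
```

```bash
python3 - <<'E'
from h import *
for _ in range(3):
    s=arm.read_state(); print(s["position"].round(1),s["contact_force"].round(1),s["wrist_torque"].round(2),round(s["grasp_force"],1)); arm.get_image("top")
a=mean("top",3); b=mean("side",3)
mosaic("pics/in2.png",a,[(0,0,(226,168,88,34,9))])
o=cv2.imread("pics/in2.png"); p=panel(b,218,155,88,32,9); o[310:598,0:792]=p; cv2.imwrite("pics/in2.png",o)
E
```

```text
[ 550.2 -220.8   86.9] [-0.   0.1 -0.7] [-0.03  0.   -0.01] 60.7
[ 550.1 -220.8   86.8] [ 0.2 -0.5 -0.4] [ 0.    0.01 -0.02] 60.7
[ 550.1 -221.    86.8] [ 0.4 -0.7 -0.1] [-0.02  0.08 -0.01] 60.7
```

View pics/in2.png

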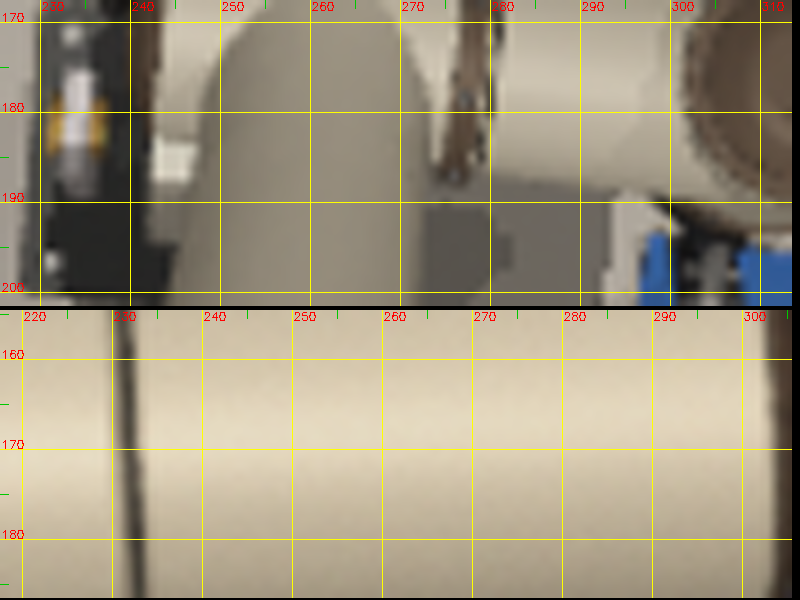

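The forearm still hides the tip, but the force stays near zero. I'll continue through the core.

>>> drive_tool:
  targets:
    - [1,-4,0,0,0]
    - [1,-8,0,0,0]
    - [1,-12,0,0,0]
    - [1,-17,0,0,0]
    - [1,-22,0,0,0]
    - [1,-27,0,0,0]
    - [1,-32,0,0,0]
    - [1,-37,0,0,0]
    - [1,-42,0,0,0]
    - [1,-47,0,0,0]
    - [1,-47,0,0,0]
    - [1,-47,0,0,0]

```text
clock: 17.25
position: [552.7, -173.8, 86.8]
ee_rot: [-0.688, 0.726, -0.0, 0.0]
contact_force: [-0.3, 0.3, -1.5]
gripper_width: 16.9
grasp_force: 60.7
```

```bash
cat > q.py <<'E'
from h import *
for _ in range(3):
    s=arm.read_state(); p=s["position"]; d=p[:2]-[561.07,-12.8]
    print(p.round(1),"holder x,y",(d@[.9985,-.054]).round(1),(d@[.054,.9985]).round(1),"tip",(d@[.054,.9985]+182).round(1),s["contact_force"].round(1),s["wrist_torque"].round(2),round(s["grasp_force"],1)); arm.get_image("top")
E
python3 q.py
```

```text
[ 552.7 -173.8   86.8] holder x,y 0.3 -161.2 tip 20.8 [-0.3  0.3 -1.5] [ 0.01 -0.02 -0.03] 60.7
[ 552.7 -174.    86.8] holder x,y 0.3 -161.4 tip 20.6 [ 0.1 -0.9 -0.7] [-0.03 -0.03  0.03] 60.7
[ 552.7 -174.1   86.8] holder x,y 0.3 -161.5 tip 20.5 [ 0.3 -0.8 -0.8] [-0.01  0.01 -0.04] 60.7
```

>>> drive_tool:
  targets:
    - [1,-4,0,0,0]
    - [1,-8,0,0,0]
    - [1,-12,0,0,0]
    - [1,-16,0,0,0]
    - [1,-20,0,0,0]
    - [1,-24,0,0,0]
    - [1,-28,0,0,0]
    - [1,-28,0,0,0]
    - [1,-28,0,0,0]

```text
clock: 18.3
position: [554.2, -145.9, 86.8]
ee_rot: [-0.688, 0.726, -0.0, 0.0]
contact_force: [0.3, -0.5, -0.9]
gripper_width: 17.0
grasp_force: 60.7
```

```bash
python3 q.py
```

```text
[ 554.2 -145.9   86.8] holder x,y 0.3 -133.2 tip 48.8 [ 0.3 -0.5 -0.9] [-0.03  0.    0.02] 60.7
[ 554.2 -146.    86.8] holder x,y 0.3 -133.4 tip 48.6 [-0.2  0.7 -0.7] [ 0.   -0.01  0.05] 60.7
[ 554.2 -146.1   86.8] holder x,y 0.3 -133.4 tip 48.6 [-0.1 -0.   0.2] [-0.01  0.01  0.04] 60.7
```

>>> drive_tool:
  targets:
    - [1,-4,0,0,0]
    - [1,-8,0,0,0]
    - [1,-12,0,0,0]
    - [1,-16,0,0,0]
    - [1,-20,0,0,0]
    - [1,-24,0,0,0]
    - [1,-27.5,0,0,0]
    - [1,-27.5,0,0,0]
    - [1,-27.5,0,0,0]

```text
clock: 19.35
position: [555.7, -118.4, 86.8]
ee_rot: [-0.688, 0.726, -0.0, -0.0]
contact_force: [0.4, -0.2, -0.5]
gripper_width: 17.4
grasp_force: 60.7
```

```bash
python3 q.py; python3 - <<'E'
from h import *
a=mean("top",4); b=mean("side",4)
mosaic("pics/fin.png",a,[(0,0,(210,160,60,45,8))])
o=cv2.imread("pics/fin.png"); p=panel(b,200,160,88,28,8); o[370:594,0:704]=p; cv2.imwrite("pics/fin.png",o)
dy=np.array([.054,.9985]); h=np.array([561.07,-12.8])
for n in("top","side"): print(n,[proj(n,[*(h+dy*y),105]).round(1).tolist() for y in(61,68,75,80)])
E
```

```text
[ 555.7 -118.4   86.8] holder x,y 0.3 -105.7 tip 76.3 [ 0.4 -0.2 -0.5] [-0.03  0.02 -0.01] 60.7
[ 555.6 -118.5   86.8] holder x,y 0.3 -105.9 tip 76.1 [ 0.5 -0.3 -1.2] [-0.    0.05  0.  ] 60.7
[ 555.6 -118.6   86.8] holder x,y 0.3 -106.0 tip 76.0 [ 0.  -0.6 -1. ] [-0.06  0.05  0.1 ] 60.7
top [[[231.2, 181.4]], [[229.3, 181.3]], [[227.4, 181.1]], [[226.1, 181.0]]]
side [[[222.6, 179.0]], [[220.5, 179.2]], [[218.4, 179.5]], [[216.9, 179.6]]]
```

View pics/fin.png

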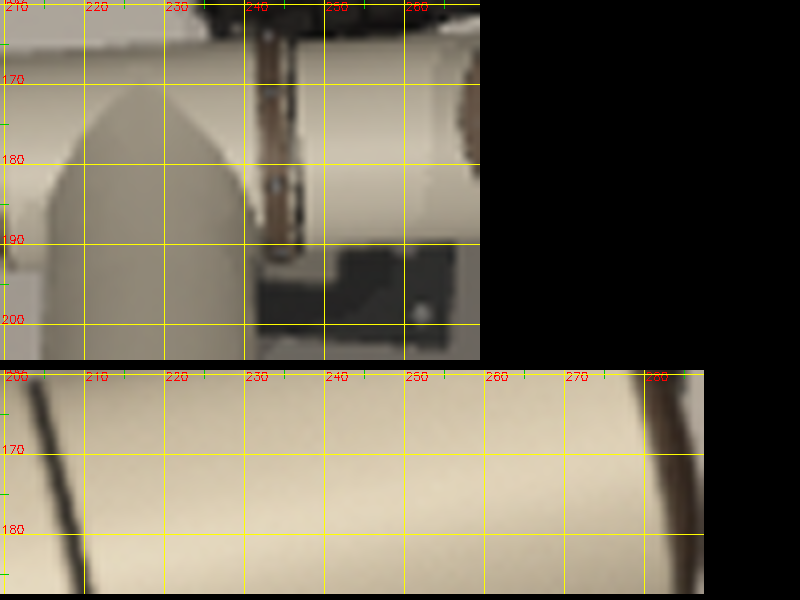

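The forearm covers the tip here too. The whole insertion was free of contact force and the measured pose puts the tip about 15 mm past the far bushing. I'll add 2 mm of margin, settle and hand in.

>>> drive_tool:
  targets:
    - [1,-1,0,0,0]
    - [1,-2,0,0,0]
    - [1,-2,0,0,0]
    - [1,-2,0,0,0]
    - [1,-2,0,0,0]
    - [1,-2,0,0,0]

```text
clock: 20.5
position: [555.8, -116.5, 86.8]
ee_rot: [-0.688, 0.726, -0.0, 0.0]
contact_force: [0.6, -0.4, -0.5]
gripper_width: 17.5
grasp_force: 60.7
```

```bash
python3 q.py; python3 -c "
from bench import arm
print(arm.job_done())"
```

```text
[ 555.8 -116.5   86.8] holder x,y 0.3 -103.9 tip 78.1 [ 0.6 -0.4 -0.5] [ 0.01 -0.12 -0.04] 60.7
[ 555.8 -116.6   86.8] holder x,y 0.3 -103.9 tip 78.1 [ 0.7 -0.1 -0.1] [-0.01  0.01 -0.03] 60.7
[ 555.8 -116.5   86.8] holder x,y 0.3 -103.9 tip 78.1 [-0.3 -0.  -1. ] [-0.02 -0.01  0.02] 60.7
the job is handed in; nothing more can be done
None
```

I handed the job in at about 21 s with the roll released in the saddle and the spindle still gripped; by the measured arm pose its tip is about 17 mm past the far bushing, but the forearm hid the tip from both cameras and the hand-in returned no verdict.

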